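# Steady the rocking carving board

## Task

The carving board rocks at one corner: press on its corner marks with the fingertips, one after another, until you find the corner that gives, then press the orange shim key beside that corner down flat, leaving the other three keys up. Then press once more on that same corner to make sure that it is firm, and let go. Nothing is to be picked up; leave the tin on the board and the things around it where they are.

Things in the scene. Friction and masses are not known exactly. Their poses are not given: they have to be found in the camera images.
- stand: grey plastic levelling stand, fixed to the table: a tray 198 x 222 mm (x, y), 30 mm tall, with a key housing 44 x 38 mm, 40 mm tall, outside each corner (298 mm over all in y). Origin: centre of its underside; x points away from the robot ('back') at yaw 0, y to the left; turned by up to 0.25 rad. Each corner has one press mark on the board and one orange key, named alike
- board: wooden carving board 170 x 200 x 18 mm, held level by a sprung bush under its centre; top 40 mm above the table. Origin: centre of its underside. It rests on a hidden pad under each corner; one (unknown which) is worn thin: pressed on its mark with 2 to 3 N that corner dips 4 mm to its pad (tilt 0.04 rad) and springs back when let go. The other corners stay firm, even under 10 N
- tin: flat oval-cornered fish tin, 105 x 63 x 26 mm, loose, lying in the middle of the board with its long side along the stand's x; origin: centre of its underside. Stays where it is
- mug: green and white mug, 101 mm tall, loose bystander; origin: underside
- salt: salt shaker, 44 mm wide, 90 mm tall, loose bystander; origin: underside
- mill: wooden pepper mill, 58 mm wide, 150 mm tall, loose bystander; origin: underside
- jam: jam jar with yellow lid, 66 mm wide, 100 mm tall, loose bystander; origin: underside
- spice: spice jar with black cap, 41 mm wide, 105 mm tall, loose bystander; origin: underside
- corner_fl (a point): steel press mark, 16 mm across, on the board's top at its front-left corner, 62 mm and 72 mm from the board's centre in x and y; straight over that corner's pad. It moves with the board
- corner_fr (a point): steel press mark, 16 mm across, on the board's top at its front-right corner, 62 mm and 72 mm from the board's centre in x and y; straight over that corner's pad. It moves with the board
- corner_bl (a point): steel press mark, 16 mm across, on the board's top at its back-left corner, 62 mm and 72 mm from the board's centre in x and y; straight over that corner's pad. It moves with the board
- corner_br (a point): steel press mark, 16 mm across, on the board's top at its back-right corner, 62 mm and 72 mm from the board's centre in x and y; straight over that corner's pad. It moves with the board
- keytop_fl (a point): centre of the flat top (28 x 24 mm) of the orange shim key outside the front-left corner, 58 mm sideways from that corner's press mark; 54 mm above the table when up, 42 mm (2 mm above its housing and the board's top) when flat
- keytop_fr (a point): centre of the flat top (28 x 24 mm) of the orange shim key outside the front-right corner, 58 mm sideways from that corner's press mark; 54 mm above the table when up, 42 mm (2 mm above its housing and the board's top) when flat
- keytop_bl (a point): centre of the flat top (28 x 24 mm) of the orange shim key outside the back-left corner, 58 mm sideways from that corner's press mark; 54 mm above the table when up, 42 mm (2 mm above its housing and the board's top) when flat
- keytop_br (a point): centre of the flat top (28 x 24 mm) of the orange shim key outside the back-right corner, 58 mm sideways from that corner's press mark; 54 mm above the table when up, 42 mm (2 mm above its housing and the board's top) when flat
- key_fl (a joint): how far the front-left shim key is pressed down, m: 0 up (start), 0.012 flat at its stop. Moving it takes about 9 to 13 N all the way (more speed, more force); it stays where it is left. Flat, it has raised the support under its corner by 4 mm, which fills the gap of the worn pad but would tip the board at any other corner
- key_fr (a joint): how far the front-right shim key is pressed down, m: 0 up (start), 0.012 flat at its stop. Moving it takes about 9 to 13 N all the way (more speed, more force); it stays where it is left. Flat, it has raised the support under its corner by 4 mm, which fills the gap of the worn pad but would tip the board at any other corner
- key_bl (a joint): how far the back-left shim key is pressed down, m: 0 up (start), 0.012 flat at its stop. Moving it takes about 9 to 13 N all the way (more speed, more force); it stays where it is left. Flat, it has raised the support under its corner by 4 mm, which fills the gap of the worn pad but would tip the board at any other corner
- key_br (a joint): how far the back-right shim key is pressed down, m: 0 up (start), 0.012 flat at its stop. Moving it takes about 9 to 13 N all the way (more speed, more force); it stays where it is left. Flat, it has raised the support under its corner by 4 mm, which fills the gap of the worn pad but would tip the board at any other corner

How it is judged:
On the way, in this order (a step that is already met when the one before it is completed fails the run):
1. the loose corner has been found: the fingers press the board and it dips at that corner (tilt over 0.025 rad) while all four keys are still up (contact force between the fingers and board above 0.5 N and angle between board's own z axis and vertical above 0.025 rad and value of joint each of key_fl, key_fr, key_bl, key_br below 0.003 m), for 0.05 s.
2. one key, the right one, is pressed flat (over 10.5 mm), the others are up and the board is level (within 0.010 rad) (((value of joint key_fl above 0.0105 m and value of joint each of key_fr, key_bl, key_br below 0.003 m) or (value of joint key_fr above 0.0105 m and value of joint each of key_fl, key_bl, key_br below 0.003 m) or (value of joint key_bl above 0.0105 m and value of joint each of key_fl, key_fr, key_br below 0.003 m) or (value of joint key_br above 0.0105 m and value of joint each of key_fl, key_fr, key_bl below 0.003 m)) and angle between board's own z axis and vertical below 0.01 rad), for 0.2 s.
3. the fingers press again with over 2 N on the corner beside the flat key (grasp point within 50 mm of its mark, seen from above) and the board stays level (((value of joint key_fl above 0.0105 m and value of joint each of key_fr, key_bl, key_br below 0.003 m and horizontal distance between the grasp point and corner_fl below 0.05 m) or (value of joint key_fr above 0.0105 m and value of joint each of key_fl, key_bl, key_br below 0.003 m and horizontal distance between the grasp point and corner_fr below 0.05 m) or (value of joint key_bl above 0.0105 m and value of joint each of key_fl, key_fr, key_br below 0.003 m and horizontal distance between the grasp point and corner_bl below 0.05 m) or (value of joint key_br above 0.0105 m and value of joint each of key_fl, key_fr, key_bl below 0.003 m and horizontal distance between the grasp point and corner_br below 0.05 m)) and angle between board's own z axis and vertical below 0.01 rad and contact force between the fingers and board above 2 N), for 0.1 s.
At the end, for the whole second after the job is handed in: exactly one key, that of the corner that rocked, is down by more than 10.5 of its 12 mm, the other three by less than 3 mm; the board is at rest and level within 0.010 rad (a wrong key leaves it tipped by 0.015 rad or more); the tin lies within 30 mm of where it was (all of step 2 and linear speed of board below 0.01 m/s and distance of tin from where it was at the start of the episode below 0.03 m); the robot touches nothing.
It fails at once if a thing standing round the stand or the tin was moved by more than 30 mm (distance of any of tin, mug, salt, mill, jam, spice from where it was at the start of the episode above 0.03 m).
It fails at once if the tin was lifted off the board (height (world z) of tin above 0.058 m).
It fails at once if the board was lifted by more than 6 mm (z of board in the frame of stand above 0.028 m).
It also fails if it takes over 61 s, if anything falls off the work surface, if the arm or the gripper's body presses on something with over 40 N, if the wrist force passes 120 N, or if a joint passes its speed limit or range.

## Robot

A 6-joint arm with a two-finger parallel gripper is mounted at the origin on a cart in front of the work surface, level with it; the furniture and walls round the work are solid. World frame = base frame: x ahead of the robot, y to its left, z up, the work surface at z = 0. Lengths are in m, angles in rad, forces in N, time in s.
With the tool pointing down it reaches from about 0.375 to 0.975 m from the base axis. Payload 3.8 kg.
Tool frame: the origin (TCP) lies at the very end of the fingers, on their centre line; the grasp point (between the pads) lies 19 mm behind it; z points along the fingers, y is the line along which they close (so a half turn about z gives the same grasp; the last joint's range is limited). The gripper opens to 85 mm and grips with 20 to 120 N. Pads are 22 mm wide; open, the fingers measure 114 mm over their backs; the gripper's body (76 mm by 85 mm) begins 54 mm behind the grasp point. The pads swing forward as they close: fully open they stand 13 mm farther back than shut.
Start: joints at [-1.365, 0.264, 1.604, -0, 1.274, -0.037], TCP at [0.162, -0.655, 0.231] pointing down, gripper open.
Joint ranges: [-2.63, 2.63], [-0.94, 2.18], [0.31, 2.57], [-1.31, 4.45], [0, 2.66], [-2.55, 2.55]. Speed limits (rad/s): [2.57, 2.57, 3.14, 3.14, 3.14, 3.14].

## Interface

Orientations are given as a rotation vector (axis times angle).
In Python, from workcell import read_state, read_camera, calibration, finish_job gives the robot as it stands.
- The arm moves only by the tool step_arm, never from a script. Its argument "commands" is a list of rows, each an object of numbers: "fingers": the gripper's target within -1 to 1 (shut at 1, half-way at 0, fully open at -1); "dx", "dy", "dz": the shift along the tool's x, y, z in m; "roll": the turn about the tool's z in degrees. In form: [{"fingers": .., "dx": .., "dy": .., "dz": .., "roll": ..}, ...]. A call has 1 to 8 rows; each row is the pose to reach, as a shift and turn from the pose commanded when the call began, along the tool's axes at that moment; what a row does not reach only later rows make up. A row lasts 1/8 s, in which the tool goes at most 62.5 mm and 10.7 degrees, less where a joint would pass 70% of its speed; a pose out of reach is approached as far as the arm can. A call with a gripper value outside its range is refused whole. The fingers move at their own pace and stop on an object; "squeeze" is the grip in N (left out, the last holds). Time passes only in rows, so rows that repeat a pose let the fingers close. It gives the time, the measured TCP pose, the force, the opening and the grip force at its end, in the units of the state.
- read_state(): the state, without advancing time (a new reading comes with each control period).
- read_camera(name): name is "scene" or "side" or "wrist"; returns (picture, depth): 480x640x3 uint8, blue, green, red; 480x640 float32, m along the optical axis (not along the pixel's ray), 0 where there is no reading.
- calibration(name): a dict with "intrinsics" (3x3 intrinsics, pixels), "k1" (the pictures are not rectified: a ray, as slopes to the right and down, at radius r is drawn at 1 + k1 r^2 times it, then the intrinsics apply), "world_to_cam" (4x4, takes a point from world to camera coordinates). Camera axes: x right, y up, looking along -z (the intrinsics and any distortion apply to the point x, -y, -z); pixel columns grow to the right and rows downward; lengths in m; the calibration is good to about 2 mm. A picture is of the moment at which its call begins: read the wrist's pose just before it. calibration takes no time and is no camera call; for the wrist camera it gives the pose at the moment of the call.
- finish_job(): hands the job in; it is judged then, once.
The state is a dict: "time": time; "q": joint angles; "joint_vel": joint speeds; "joint_torque": joint torques, N m; "tool_pos": TCP position; "tcp_rot": TCP orientation; "wrist_force": force on the tool from outside, world axes, zero at the start; "torque": the same for the moment, N m; "width": opening from 0.0 (shut) to 1.0 (fully open); "grip_force": force on a finger pad.
Only numpy, scipy, OpenCV 4.12 (cv2) and the standard library are available. Lean on these libraries where they do the work, as an engineer would, in place of code of your own. Each camera call takes 0.05 s, during which the arm holds its last target. There are 200 camera calls.

## Working session

There is one attempt and no reset: what is moved stays moved. The work goes in short steps, Python scripts to look and compute and a tool call to move; the robot and the scene stay as the last step left them, time stands still between calls to the robot, and variables do not carry over. Pictures are saved under pics/ and viewed, at most 10 in all, crops included, and the job is handed in when it is done.

Besides the shell and the picture viewer there is one more tool, called after ">>>" in YAML: its name, and indented under it one key for each argument. step_arm: Moves the arm, as the interface text tells. Its arguments: {"type":"object","properties":{"commands":{"type":"array","items":{"type":"object","properties":{"fingers":{"type":"number"},"dx":{"type":"number"},"dy":{"type":"number"},"dz":{"type":"number"},"roll":{"type":"number"}}}},"squeeze":{"type":"number"}},"required":["commands"]}

```bash
mkdir -p pics
cat > h.py <<'E'
import numpy as np, cv2
from workcell import *
def ray(c,u,v):
    K=np.array(c["intrinsics"]);d=np.array([[[u,v]]],float)
    x,y=(u-K[0,2])/K[0,0],(v-K[1,2])/K[1,1]
    p=cv2.undistortPoints(d,K,np.array([c["k1"],0,0,0,0.]))[0,0]
    T=np.linalg.inv(np.array(c["world_to_cam"]))
    return T[:3,3],T[:3,:3]@np.array([p[0],-p[1],-1.])
def onplane(c,u,v,z):
    o,d=ray(c,u,v);return o+d*(z-o[2])/d[2]
def orange(img):
    h=cv2.cvtColor(img,cv2.COLOR_BGR2HSV)
    return cv2.inRange(h,(5,150,100),(20,255,255))
E
python3 - <<'E'
from h import *
s=read_state();print(s)
for n in("scene","side"):
    im,d=read_camera(n);cv2.imwrite(f"pics/{n}0.png",im);np.save(f"pics/{n}.npy",d)
    c=calibration(n);m=orange(im)
    k,l,st,ce=cv2.connectedComponentsWithStats(m)
    for i in range(1,k):
        if st[i,4]>40: print(n,st[i],ce[i].round(1),onplane(c,*ce[i],.054).round(4))
E
```

```text
{'time': 0.0, 'q': array([-1.36489298e+00,  2.64776130e-01,  1.60539347e+00,  1.48167355e-06,
        1.27370309e+00, -3.69184690e-02]), 'joint_vel': array([-1.27831865e-04, -1.24824313e-03, -5.51260789e-05, -3.24375248e-04,
        4.24502563e-04,  6.89085294e-04]), 'joint_torque': array([ 1.13890944e-04, -5.15105081e+01, -3.67314577e+01,  9.06433661e-05,
        1.28935822e-02, -1.13034130e-05]), 'tool_pos': array([ 0.16213344, -0.65447377,  0.22993604]), 'tcp_rot': array([-3.11621136e+00, -3.80211390e-01,  2.99814419e-04]), 'wrist_force': array([-0.18332799,  0.08437971,  0.05407973]), 'torque': array([0.0125259 , 0.02629896, 0.0186296 ]), 'grip_force': 0.0, 'width': 1.0030796125477237}
scene [458  79  10   7  58] [462.6  82.2] [ 1.076 -1.427  0.054]
scene [ 444   88   42   95 1006] [461.2 130.5] [ 0.7331 -0.8899  0.054 ]
scene [530 120  24  23 323] [540.7 131.7] [ 0.5053 -1.0969  0.054 ]
scene [290 177  14   9  97] [296.2 181.3] [ 0.8787 -0.142   0.054 ]
scene [515 176  23  24 249] [525.5 185.9] [ 0.3323 -0.6428  0.054 ]
scene [241 203  32  17 429] [256.8 211.3] [0.8194 0.0674 0.
[... 635 characters left out ...]
376.4] [0.4425 0.5666 0.054 ]
scene [174 395   9  10  44] [177.7 400.1] [0.3846 0.5865 0.054 ]
scene [ 150  407   69   73 1403] [188.  460.8] [0.2651 0.6361 0.054 ]
scene [ 246  412   71   68 1665] [290.1 445.9] [0.167  0.4957 0.054 ]
side [140 210  13  26  76] [145.6 222.8] [0.1772 0.2778 0.054 ]
side [320 253  12   5  54] [325.4 254.9] [ 0.5886 -0.0689  0.054 ]
side [270 255  12   7  64] [275.6 257.3] [ 0.4817 -0.0537  0.054 ]
side [158 257  37  45 690] [172.4 282.5] [ 0.2728 -0.1237  0.054 ]
side [143 281  10  10  57] [147.3 285.4] [ 0.2277 -0.1239  0.054 ]
side [162 303  30  41 245] [171.2 327.9] [ 0.2821 -0.2905  0.054 ]
side [168 364  23   5  50] [178.5 365.8] [ 0.2986 -0.3919  0.054 ]
```

```bash
ls pics
```

```text
scene.npy
scene0.png
side.npy
side0.png
```

View pics/scene0.png

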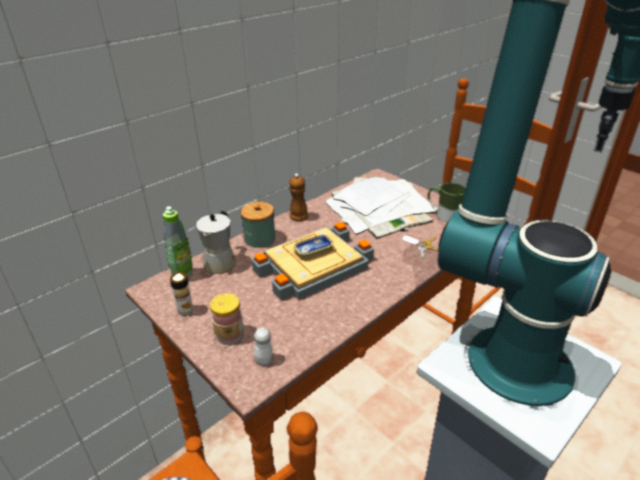

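View pics/side0.png

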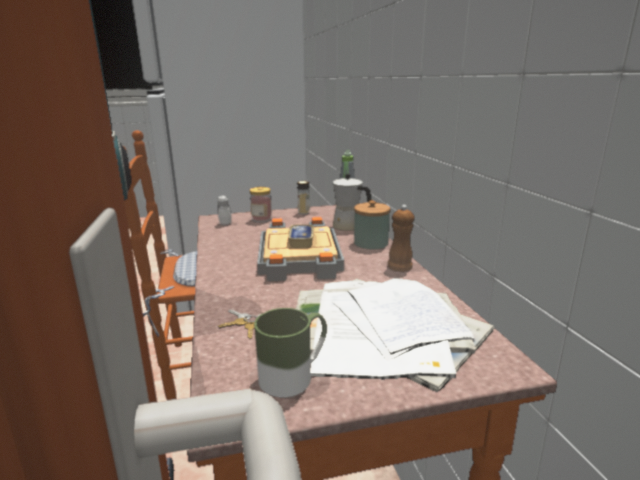

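>>> step_arm:
  commands:
    - {"fingers":1,"dx":0.534,"dy":-0.625,"dz":-0.08,"roll":23}
    - {"fingers":1,"dx":0.534,"dy":-0.625,"dz":-0.08,"roll":23}
    - {"fingers":1,"dx":0.534,"dy":-0.625,"dz":-0.08,"roll":23}
    - {"fingers":1,"dx":0.534,"dy":-0.625,"dz":-0.08,"roll":23}
    - {"fingers":1,"dx":0.534,"dy":-0.625,"dz":-0.08,"roll":23}
    - {"fingers":1,"dx":0.534,"dy":-0.625,"dz":-0.08,"roll":23}
    - {"fingers":1,"dx":0.534,"dy":-0.625,"dz":-0.08,"roll":23}
    - {"fingers":1,"dx":0.534,"dy":-0.625,"dz":-0.08,"roll":23}

```text
time: 1.1
tool_pos: [0.3854, -0.2083, 0.2797]
tcp_rot: [3.132, -0.25, 0.0]
wrist_force: [0.8, -0.5, 0.2]
width: 0.001
grip_force: 0.0
```

```bash
cat >> h.py <<'E'
from scipy.spatial.transform import Rotation as R
def togo(target):
    s=read_state();M=R.from_rotvec(s["tcp_rot"]).as_matrix()
    return (M.T@(np.array(target)-s["tool_pos"])).round(4)
def st():
    s=read_state();M=R.from_rotvec(s["tcp_rot"]).as_matrix()
    print(s["time"],s["tool_pos"].round(4),"yaw",np.arctan2(M[1,0],M[0,0]).round(3),"q",s["q"].round(2),"F",s["wrist_force"].round(2),s["width"])
E
python3 - <<'E'
from h import *
st();print(togo([.53,.08,.31]))
E
```

```text
1.1 [ 0.3854 -0.2083  0.2797] yaw -0.159 q [-0.55 -0.23  2.02  0.    1.35  1.18] F [ 0.82 -0.51  0.25] 0.0010173450139476625
[ 0.0971 -0.3076 -0.0303]
```

>>> step_arm:
  commands:
    - {"fingers":1,"dx":0.097,"dy":-0.308,"dz":-0.03}
    - {"fingers":1,"dx":0.097,"dy":-0.308,"dz":-0.03}
    - {"fingers":1,"dx":0.097,"dy":-0.308,"dz":-0.03}
    - {"fingers":1,"dx":0.097,"dy":-0.308,"dz":-0.03}
    - {"fingers":1,"dx":0.097,"dy":-0.308,"dz":-0.03}
    - {"fingers":1,"dx":0.097,"dy":-0.308,"dz":-0.03}
    - {"fingers":1,"dx":0.097,"dy":-0.308,"dz":-0.03}

```text
invalid input
```

Run:
```python
from h import *
st()
c=calibration("wrist");im,d=read_camera("wrist");cv2.imwrite("pics/w1.png",im);np.save("pics/w1.npy",d)
import pickle;pickle.dump(c,open("pics/w1.pkl","wb"))
m=orange(im)
k,l,s,ce=cv2.connectedComponentsWithStats(m)
for i in range(1,k):
    if s[i,4]>150: print(s[i],ce[i].round(1),onplane(c,*ce[i],.054).round(4),d[int(ce[i][1]),int(ce[i][0])])
print(np.linalg.inv(c["world_to_cam"]).round(3))
```

```text
1.1 [ 0.3854 -0.2083  0.2797] yaw -0.159 q [-0.55 -0.23  2.02  0.    1.35  1.18] F [ 0.82 -0.51  0.25] 0.0010173450139476625
[105   0  27  30 703] [117.5  14. ] [ 0.5889 -0.0562  0.054 ] 0.32294765
[ 556    0   84  128 9972] [598.5  60.1] [ 0.4835 -0.4905  0.054 ] 0.6512568
[117 121  27  30 667] [129.9 136.2] [ 0.4817 -0.0391  0.054 ] 0.35225934
[578 142  62  12 417] [617.4 147.9] [ 0.3981 -0.5119  0.054 ] 0.86260426
[309 167  36  40 343] [327.3 183.3] [ 0.4058 -0.2191  0.054 ] 0.41896603
[  0 310  18  22 241] [  6.3 320.5] [0.3117 0.172  0.054 ] 0.8069161
[[-0.158  0.945  0.286  0.457]
 [-0.987 -0.151 -0.045 -0.22 ]
 [ 0.001 -0.289  0.957  0.422]
 [ 0.     0.     0.     1.   ]]
```

View pics/w1.png

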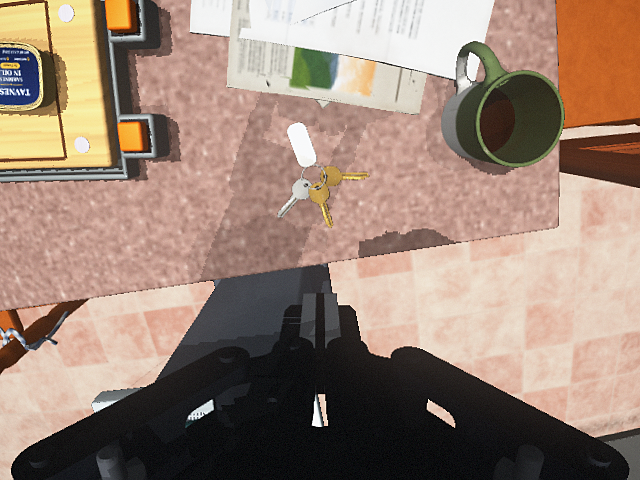

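The wrist view shows the stand's right side: keys at (117,14) and (130,136), steel marks at (67,12) and (82,145), matching the scene-camera estimate.

>>> step_arm:
  commands:
    - {"fingers":1,"dx":0.08,"dy":-0.305,"dz":-0.04,"roll":0}
    - {"fingers":1,"dx":0.08,"dy":-0.305,"dz":-0.04,"roll":0}
    - {"fingers":1,"dx":0.08,"dy":-0.305,"dz":-0.04,"roll":0}
    - {"fingers":1,"dx":0.08,"dy":-0.305,"dz":-0.04,"roll":0}
    - {"fingers":1,"dx":0.08,"dy":-0.305,"dz":-0.04,"roll":0}
    - {"fingers":1,"dx":0.08,"dy":-0.305,"dz":-0.04,"roll":0}
    - {"fingers":1,"dx":0.08,"dy":-0.305,"dz":-0.04,"roll":0}

```text
time: 2.02
tool_pos: [0.5119, 0.0782, 0.319]
tcp_rot: [3.131, -0.247, -0.002]
wrist_force: [0.2, -0.9, -0.2]
width: -0.001
grip_force: 0.0
```

Run:
```python
from h import *
st()
c=calibration("wrist");im,d=read_camera("wrist");cv2.imwrite("pics/w2.png",im);np.save("pics/w2.npy",d)
import pickle;pickle.dump(c,open("pics/w2.pkl","wb"))
m=orange(im)
k,l,s,ce=cv2.connectedComponentsWithStats(m)
for i in range(1,k):
    if s[i,4]>150: print(s[i],ce[i].round(1),onplane(c,*ce[i],.054).round(4),d[int(ce[i][1]),int(ce[i][0])])
```

```text
2.025 [0.5119 0.0782 0.319 ] yaw -0.157 q [ 0.1  -0.08  1.82 -0.    1.41  1.83] F [ 0.18 -0.95 -0.21] -0.0009986884152557772
[259  82  91  76 361] [285.4  95.7] [0.6216 0.0958 0.054 ] 0.39222994
[173  90  24  28 443] [183.8 105.2] [0.6301 0.2011 0.054 ] 0.38268074
[421  90  26  29 692] [433.8 103.8] [ 0.5909 -0.0536  0.054 ] 0.38283494
[262 168  84  57 246] [289.9 212.5] [0.5012 0.1127 0.054 ] 0.43068042
[182 194  24  26 537] [193.3 206.4] [0.5249 0.2169 0.054 ] 0.4143215
[414 195  25  26 568] [425.8 207. ] [ 0.484  -0.0362  0.054 ] 0.41406408
[   0  334   65   42 1023] [ 29.5 361.5] [0.359  0.4924 0.054 ] 0.87937975
[  0 443  33   7 164] [ 14.1 446.2] [0.219  0.5871 0.054 ] 0.6779143
```

View pics/w2.png

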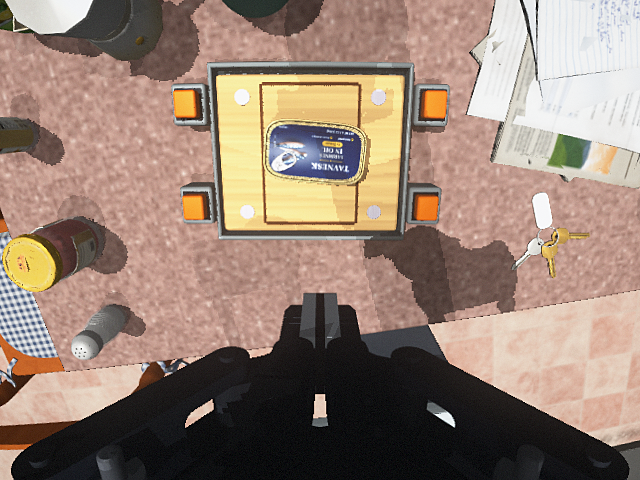

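Wrist view from above shows the whole stand: marks fl (247,212), fr (374,212), bl (242,97), br (379,97); keys fl (193,206), fr (426,207), bl (184,105), br (434,104); the tin sits mid-board.

Run:
```python
from h import *
import pickle
c=pickle.load(open("pics/w2.pkl","rb"));im=cv2.imread("pics/w2.png");d=np.load("pics/w2.npy")
g=cv2.cvtColor(im,cv2.COLOR_BGR2HSV)
m=cv2.inRange(g,(0,0,150),(180,70,255));P={}
for n,(u,v) in dict(fl=(247,212),fr=(374,212),bl=(242,97),br=(379,97)).items():
    w=m[v-14:v+15,u-14:u+15];y,x=np.nonzero(w);uu,vv=u-14+x.mean(),v-14+y.mean()
    P[n]=onplane(c,uu,vv,.04);o,r=ray(c,uu,vv);print(n,len(x),round(uu,1),round(vv,1),P[n].round(4),"depthpt",(o+r*d[int(vv),int(uu)]).round(4))
print([np.linalg.norm(P[a]-P[b]).round(4) for a,b in(("fl","fr"),("bl","br"),("fl","bl"),("fr","br"))],sum(P.values())/4)
# tall things from scene camera depth
for n in("scene","side"):
    c=calibration(n);d=np.load(f"pics/{n}.npy");K=np.array(c["intrinsics"])
    v,u=np.mgrid[0:480,0:640];v=v.ravel();u=u.ravel()
    p=cv2.undistortPoints(np.c_[u,v].astype(float)[:,None],K,np.array([c["k1"],0,0,0,0.]))[:,0]
    z=d.ravel();Q=np.c_[p[:,0]*z,-p[:,1]*z,-z,np.ones_like(z)]@np.linalg.inv(np.array(c["world_to_cam"])).T
    k=(z>0)&(Q[:,2]>.08)&(Q[:,2]<.35)&(Q[:,0]>.4)&(Q[:,0]<.95)&(abs(Q[:,1]-.08)<.35)
    H={}
    for q in Q[k]:H.setdefault((round(q[0]/.03),round(q[1]/.03)),[]).append(q[2])
    print(n,[(round(a*.03,2),round(b*.03,2),round(max(h),2)) for (a,b),h in sorted(H.items()) if len(h)>8 and a*.03<.86])
```

```text
fl 172 246.9 211.3 [0.5073 0.1625 0.04  ] depthpt [0.5072 0.1627 0.0391]
fr 158 373.3 211.7 [0.4844 0.0203 0.04  ] depthpt [0.4845 0.0204 0.0407]
bl 208 241.5 96.4 [0.6298 0.1428 0.04  ] depthpt [0.6297 0.1426 0.0411]
br 197 378.0 96.5 [6.07e-01 5.00e-04 4.00e-02] depthpt [6.071e-01 4.000e-04 3.950e-02]
[np.float64(0.144), np.float64(0.1441), np.float64(0.1241), np.float64(0.1242)] [0.55715344 0.0815081  0.04      ]
scene [(0.48, 0.36, np.float64(0.1)), (0.48, 0.39, np.float64(0.11)), (0.48, 0.42, np.float64(0.1)), (0.51, 0.36, np.float64(0.1)), (0.51, 0.39, np.float64(0.1)), (0.51, 0.42, np.float64(0.1)), (0.54, 0.39, np.float64(0.1)), (0.63, 0.42, np.float64(0.11)), (0.66, 0.42, np.float64(0.11)), (0.69, 0.24, np.float64(0.14)), (0.69, 0.27, np.float64(0.14)), (0.72, 0.09, np.float64(0.11)), (0.72, 0.12, np.float64(0.11)), (0.72, 0.15, np.float64(0.11)), (0.72, 0.24, np.float64(0.15)), (0.72, 0.27, np.float64(0.16)), (0.72, 0.3, np.float64(0.15)), (0.75, -0.06, np.float64(0.14)), (0.75, -0.03, np.float64(0.14)), (0.75, 0.06, np.float64(0.11)), (0.75, 0.09, np.float64(0.12)), (0.75,
[... 2724 characters left out ...]
0.21, np.float64(0.35)), (0.84, -0.18, np.float64(0.35)), (0.84, -0.15, np.float64(0.35)), (0.84, -0.12, np.float64(0.35)), (0.84, -0.09, np.float64(0.35)), (0.84, -0.06, np.float64(0.35)), (0.84, -0.03, np.float64(0.35)), (0.84, 0.0, np.float64(0.35)), (0.84, 0.03, np.float64(0.35)), (0.84, 0.06, np.float64(0.35)), (0.84, 0.09, np.float64(0.35)), (0.84, 0.12, np.float64(0.35)), (0.84, 0.15, np.float64(0.35)), (0.84, 0.18, np.float64(0.35)), (0.84, 0.21, np.float64(0.35)), (0.84, 0.24, np.float64(0.35)), (0.84, 0.27, np.float64(0.35)), (0.84, 0.3, np.float64(0.35)), (0.84, 0.33, np.float64(0.35)), (0.84, 0.36, np.float64(0.35)), (0.84, 0.39, np.float64(0.35)), (0.84, 0.42, np.float64(0.35))]
```

>>> step_arm:
  commands:
    - {"fingers":1,"dx":-0.018,"dy":-0.083,"dz":0.03,"roll":0}
    - {"fingers":1,"dx":-0.018,"dy":-0.083,"dz":0.03,"roll":0}
    - {"fingers":1,"dx":-0.018,"dy":-0.083,"dz":0.25,"roll":0}
    - {"fingers":1,"dx":-0.018,"dy":-0.083,"dz":0.25,"roll":0}
    - {"fingers":1,"dx":-0.018,"dy":-0.083,"dz":0.25,"roll":0}
    - {"fingers":1,"dx":-0.018,"dy":-0.083,"dz":0.25,"roll":0}
    - {"fingers":1,"dx":-0.018,"dy":-0.083,"dz":0.25,"roll":0}
    - {"fingers":1,"dx":-0.018,"dy":-0.083,"dz":0.25,"roll":0}

```text
time: 3.08
tool_pos: [0.5089, 0.1623, 0.0713]
tcp_rot: [-3.131, 0.251, -0.003]
wrist_force: [0.7, 0.7, 0.8]
width: 0.003
grip_force: 0.0
```

```bash
python3 -c "
from h import *
st();print(togo([.5073,.1625,.045]))"
```

```text
3.075 [0.5089 0.1623 0.0713] yaw -0.16 q [ 0.26  0.15  2.05 -0.    0.93  1.99] F [0.65 0.68 0.8 ] 0.0028312663696206425
[-0.0016  0.0001  0.0263]
```

>>> step_arm:
  commands:
    - {"fingers":1,"dx":-0.001,"dy":0,"dz":0.02,"roll":0}
    - {"fingers":1,"dx":-0.001,"dy":0,"dz":0.028,"roll":0}
    - {"fingers":1,"dx":-0.001,"dy":0,"dz":0.03,"roll":0}
    - {"fingers":1,"dx":-0.001,"dy":0,"dz":0.032,"roll":0}
    - {"fingers":1,"dx":-0.001,"dy":0,"dz":0.033,"roll":0}
    - {"fingers":1,"dx":-0.001,"dy":0,"dz":0.034,"roll":0}

```text
time: 3.82
tool_pos: [0.5072, 0.1638, 0.0365]
tcp_rot: [-3.131, 0.249, -0.002]
wrist_force: [-1.3, 2.4, 5.6]
width: 0.005
grip_force: 2.7
```

>>> step_arm:
  commands:
    - {"fingers":1,"dx":0,"dy":0,"dz":0.001,"roll":0}
    - {"fingers":1,"dx":0,"dy":0,"dz":0.001,"roll":0}

```text
time: 4.08
tool_pos: [0.5072, 0.1639, 0.0363]
tcp_rot: [-3.131, 0.249, -0.001]
wrist_force: [-4.3, 1.4, 10.5]
width: 0.002
grip_force: 5.5
```

```bash
python3 -c "
from h import *
st()
im,d=read_camera('side');cv2.imwrite('pics/s1.png',cv2.resize(im[190:290,230:370],None,fx=5,fy=5));cv2.imwrite('pics/s1f.png',im)
c=calibration('side');np.save('pics/s1.npy',d)
d0=np.load('pics/side.npy')
W=calibration('wrist');im,d=read_camera('wrist');cv2.imwrite('pics/w3.png',im);np.save('pics/w3.npy',d)
o,r=ray(W,0,0);K=np.array(W['intrinsics'])
# fit board plane from wood pixels
h=cv2.cvtColor(im,cv2.COLOR_BGR2HSV);m=cv2.inRange(h,(12,60,120),(30,255,255))&cv2.inRange(d,.05,.5)
v,u=np.nonzero(m);P=[]
for a,b in zip(u[::37],v[::37]):
    o,r=ray(W,a,b);P.append(o+r*d[b,a])
P=np.array(P);k=(abs(P[:,2]-.04)<.012)&(np.hypot(P[:,0]-.557,P[:,1]-.081)<.1);P=P[k]
A=np.c_[P[:,:2]-[.557,.0815],np.ones(len(P))]
x=np.linalg.lstsq(A,P[:,2],rcond=None)[0]
r=P[:,2]-A@x;g=abs(r)<.003;x=np.linalg.lstsq(A[g],P[g,2],rcond=None)[0];print(len(P),g.sum(),x.round(4),r[g].std())
"
```

```text
4.075 [0.5072 0.1639 0.0363] yaw -0.159 q [0.27 0.2  2.08 0.   0.86 1.99] F [-4.27  1.39 10.52] 0.0016415150778828136
1961 1961 [ 0.0224 -0.028   0.04  ] 0.0006446523718346497
```

The wood's depth plane tilts 0.036 rad toward front-left under the press and bottoms out, so the loose corner is fl. Next I lift and go over its key.

>>> step_arm:
  commands:
    - {"fingers":1,"dx":0,"dy":0,"dz":-0.02,"roll":0}
    - {"fingers":1,"dx":0,"dy":0,"dz":-0.044,"roll":0}
    - {"fingers":1,"dx":0.009,"dy":-0.055,"dz":-0.044,"roll":0}
    - {"fingers":1,"dx":0.009,"dy":-0.055,"dz":-0.044,"roll":0}
    - {"fingers":1,"dx":0.009,"dy":-0.055,"dz":-0.03,"roll":0}
    - {"fingers":1,"dx":0.009,"dy":-0.055,"dz":-0.026,"roll":0}
    - {"fingers":1,"dx":0.009,"dy":-0.055,"dz":-0.026,"roll":0}

```text
time: 5.05
tool_pos: [0.5228, 0.215, 0.0592]
tcp_rot: [3.13, -0.25, -0.004]
wrist_force: [0.2, -0.1, -0.2]
width: -0.003
grip_force: 0.0
```

```bash
cat > b.py <<'E'
from h import *
import sys
st()
W=calibration('wrist');im,d=read_camera('wrist');cv2.imwrite(f'pics/{sys.argv[1]}.png',im)
h=cv2.cvtColor(im,cv2.COLOR_BGR2HSV);m=cv2.inRange(h,(12,60,120),(30,255,255))&cv2.inRange(d,.05,.5)
v,u=np.nonzero(m);P=[]
for a,b in zip(u[::37],v[::37]):
    o,r=ray(W,a,b);P.append(o+r*d[b,a])
P=np.array(P);k=(abs(P[:,2]-.04)<.009)&(np.hypot(P[:,0]-.557,P[:,1]-.081)<.1);P=P[k]
A=np.c_[P[:,:2]-[.557,.0815],np.ones(len(P))]
x=np.linalg.lstsq(A,P[:,2],rcond=None)[0]
r=P[:,2]-A@x;g=abs(r)<.003;x=np.linalg.lstsq(A[g],P[g,2],rcond=None)[0];print("board plane",g.sum(),x.round(4))
k,l,s,ce=cv2.connectedComponentsWithStats(orange(im))
for i in range(1,k):
    if s[i,4]>150:
        u,v=ce[i].astype(int);o,r=ray(W,*ce[i]);print(s[i],(o+r*d[v,u]).round(4))
print(togo([.5249,.2169,.05]),togo([.5073,.1625,.05]))
E
python3 b.py w4
```

```text
5.05 [0.5228 0.215  0.0592] yaw -0.159 q [ 0.35  0.23  1.99 -0.    0.92  2.08] F [ 0.22 -0.08 -0.17] -0.0025401160694482902
board plane 1523 [ 0.     -0.0019  0.0399]
[ 277    0   66   66 4176] [0.6289 0.2017 0.054 ]
[ 474    0   40  296 1925] [0.5776 0.1315 0.0405]
[ 283  264   56   46 1772] [0.5344 0.218  0.0531]
[ 0.0012 -0.0019  0.0098] [-0.0075  0.0546  0.0099]
```

>>> step_arm:
  commands:
    - {"fingers":1,"dx":0.001,"dy":-0.002,"dz":0.004,"roll":0}
    - {"fingers":1,"dx":0.001,"dy":-0.002,"dz":0.008,"roll":0}
    - {"fingers":1,"dx":0.001,"dy":-0.002,"dz":0.011,"roll":0}
    - {"fingers":1,"dx":0.001,"dy":-0.002,"dz":0.014,"roll":0}
    - {"fingers":1,"dx":0.001,"dy":-0.002,"dz":0.016,"roll":0}
    - {"fingers":1,"dx":0.001,"dy":-0.002,"dz":0.018,"roll":0}
    - {"fingers":1,"dx":0.001,"dy":-0.002,"dz":0.019,"roll":0}

```text
time: 5.98
tool_pos: [0.5262, 0.2181, 0.0432]
tcp_rot: [-3.131, 0.249, -0.002]
wrist_force: [-3.0, -1.9, 9.7]
width: -0.002
grip_force: 4.5
```

>>> step_arm:
  commands:
    - {"fingers":1,"dx":0,"dy":0,"dz":0.001,"roll":0}
    - {"fingers":1,"dx":0,"dy":0,"dz":0.002,"roll":0}
    - {"fingers":1,"dx":0,"dy":0,"dz":0.003,"roll":0}
    - {"fingers":1,"dx":0,"dy":0,"dz":0.003,"roll":0}

```text
time: 6.48
tool_pos: [0.5262, 0.2181, 0.0419]
tcp_rot: [-3.132, 0.249, -0.001]
wrist_force: [-7.3, -2.2, 19.4]
width: 0.002
grip_force: 9.8
```

>>> step_arm:
  commands:
    - {"fingers":1,"dx":0,"dy":0,"dz":-0.03,"roll":0}
    - {"fingers":1,"dx":0,"dy":0,"dz":-0.03,"roll":0}
    - {"fingers":1,"dx":-0.01,"dy":0.058,"dz":-0.03,"roll":0}
    - {"fingers":1,"dx":-0.01,"dy":0.058,"dz":-0.03,"roll":0}
    - {"fingers":1,"dx":-0.01,"dy":0.058,"dz":-0.022,"roll":0}
    - {"fingers":1,"dx":-0.01,"dy":0.058,"dz":-0.022,"roll":0}

```text
time: 7.22
tool_pos: [0.5061, 0.1628, 0.0595]
tcp_rot: [3.131, -0.248, -0.002]
wrist_force: [0.2, -0.0, 0.4]
width: -0.002
grip_force: 0.0
```

```bash
python3 b.py w5
```

```text
7.225 [0.5061 0.1628 0.0595] yaw -0.158 q [0.26 0.17 2.06 0.   0.91 1.99] F [ 0.22 -0.04  0.4 ] -0.0016018288710509295
board plane 1834 [ 0.0001 -0.0013  0.0399]
[ 130    0   66   49 1593] [0.6229 0.1999 0.0533]
[ 360    0   17  288 1978] [0.5705 0.1324 0.0411]
[615   0  13  65 393] [0.5999 0.0226 0.041 ]
[511 233  80  84 713] [0.487  0.0483 0.0399]
[ 168  247   53   55 2572] [0.5243 0.2183 0.0415]
[ 0.0099 -0.0562  0.0099] [0.001  0.0002 0.0099]
```

View pics/w5.png

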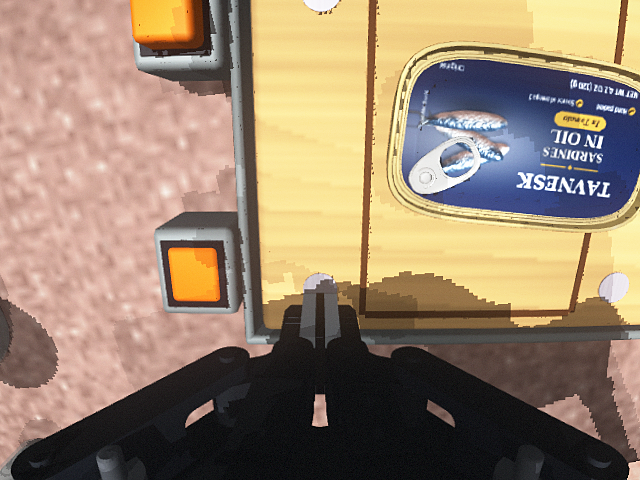

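The fl key at (194,275) is flat (top at 41.5 mm), the bl key at (166,20) is up, and the board is level. Now the confirming press on the mark under the fingers (319,280).

>>> step_arm:
  commands:
    - {"fingers":1,"dx":0.001,"dy":0,"dz":0.013,"roll":0}
    - {"fingers":1,"dx":0.001,"dy":0,"dz":0.018,"roll":0}
    - {"fingers":1,"dx":0.001,"dy":0,"dz":0.02,"roll":0}
    - {"fingers":1,"dx":0.001,"dy":0,"dz":0.021,"roll":0}
    - {"fingers":1,"dx":0.001,"dy":0,"dz":0.021,"roll":0}

```text
time: 7.9
tool_pos: [0.5074, 0.1622, 0.04]
tcp_rot: [-3.132, 0.249, 0.0]
wrist_force: [-0.6, 0.5, 0.9]
width: 0.002
grip_force: 0.8
```

>>> step_arm:
  commands:
    - {"fingers":1,"dx":0,"dy":0,"dz":0.001,"roll":0}
    - {"fingers":1,"dx":0,"dy":0,"dz":0.002,"roll":0}
    - {"fingers":1,"dx":0,"dy":0,"dz":0.002,"roll":0}
    - {"fingers":1,"dx":0,"dy":0,"dz":0.002,"roll":0}

```text
time: 8.4
tool_pos: [0.5075, 0.1623, 0.0397]
tcp_rot: [-3.132, 0.249, 0.001]
wrist_force: [-7.5, -1.0, 15.9]
width: 0.002
grip_force: 7.8
```

```bash
python3 b.py w6
```

```text
8.4 [0.5075 0.1623 0.0397] yaw -0.159 q [0.26 0.2  2.07 0.   0.87 1.99] F [-7.47 -1.03 15.86] 0.002215962190167154
board plane 1991 [ 0.0005 -0.0022  0.0398]
[ 101    0   75   43 1989] [0.6219 0.202  0.0534]
[ 364    0   20  297 2292] [0.5714 0.1322 0.0406]
[600 252  20  62 288] [0.4993 0.0384 0.0403]
[ 149  266   60   60 3140] [0.5247 0.2179 0.0422]
[522 333  48   8 259] [0.479  0.0669 0.0404]
[ 0.0086 -0.0567 -0.0103] [-0.0002 -0.0002 -0.0103]
```

Firm at 16 N with the board level. Lifting clear.

>>> step_arm:
  commands:
    - {"fingers":1,"dx":0,"dy":0,"dz":-0.03,"roll":0}
    - {"fingers":1,"dx":0,"dy":0,"dz":-0.08,"roll":0}
    - {"fingers":1,"dx":0,"dy":0,"dz":-0.14,"roll":0}
    - {"fingers":1,"dx":0,"dy":0,"dz":-0.18,"roll":0}
    - {"fingers":1,"dx":0,"dy":0,"dz":-0.18,"roll":0}
    - {"fingers":1,"dx":0,"dy":0,"dz":-0.18,"roll":0}
    - {"fingers":1,"dx":0,"dy":0,"dz":-0.18,"roll":0}

```text
time: 9.32
tool_pos: [0.5062, 0.1618, 0.2155]
tcp_rot: [3.13, -0.249, -0.005]
wrist_force: [-0.1, -0.9, -0.5]
width: 0.002
grip_force: 0.0
```

```bash
python3 b.py w7; python3 -c "
from workcell import *
print(finish_job())"
```

```text
9.325 [0.5062 0.1618 0.2155] yaw -0.159 q [ 0.26  0.01  1.93 -0.    1.21  1.99] F [-0.13 -0.91 -0.48] 0.0015601575182451592
board plane 780 [ 0.0009 -0.0009  0.0398]
[ 340   40  139  193 1808] [0.5745 0.0933 0.0636]
[226  48  34  40 432] [0.6292 0.1986 0.0542]
[ 553   55   39   39 1330] [ 0.5907 -0.0507  0.0539]
[237 192  28  31 467] [0.5205 0.2186 0.0417]
[ 534  193   37   34 1096] [ 0.4843 -0.0342  0.0527]
[   0  359   64   39 1084] [ 0.1612  0.8644 -0.2991]
[ 0.0103 -0.0576  0.1654] [ 0.0015 -0.0011  0.1655]
the job is handed in; nothing more can be done
None
```

The front-left corner was the one that rocked: its key is now flat and the other three are up. A second press of about 16 N on that corner left the board level. The arm is clear, and the job was handed in at about 9.4 s; no verdict was returned.

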